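# Hang the drain basket on the side-opening hooks

### The job

Pick up the wire drain basket by the tab on top and hang it up to drip on the drain stand: bring its crossbar in sideways through the two sprung gates until it meets the backs of the hooks, then lower it until the bar lies at the bottom of both throats and the gates have closed behind it, and let go. The hooks may be clamped anywhere along their short rail, so feel your way in gently - never press the basket against the stand with more than 18 N or let it drop in - and leave the tip box, tape, bottle and marker where they are.

Things in the scene. Friction and masses are not known exactly. Their poses are not given: they have to be found in the camera images.
- basket: Loose empty basket of bright steel wire, 78 x 76 mm, 42 mm tall, 0.15 to 0.3 kg. Origin at the centre of its underside, z up. Two uprights at y = +-36 mm carry the crossbar. From the bar's middle a 10 mm round stem rises to a flat lifting tab, 14 mm thick (x), 30 mm wide (y), 140 to 185 mm above the underside. It is the same turned half round.
- crossbar (a point): Middle of the basket's straight round crossbar (8 mm thick, along the basket's y), on its axis, 95 mm above the underside. Axes as the basket's. Steel meets steel: a bar that meets the hooks at 15 mm/s can peak at 15 N, so touch at 10 mm/s or less.
- tab (a point): Grip point in the lifting tab, 165 mm above the underside, 70 mm above the bar. Axes as the basket's. Grip across the 14 mm thickness (fingers closing along the basket's x), so that the basket cannot pivot when pushed along x. Fingertips must stay 37 mm or more above the bar to clear the hooks' upper lips once it hangs.
- stand: Fixed drain stand: grey base plate 220 (x) x 110 mm with a drip tray, a post (x = 54 to 86 mm), and on the post, along x, a short rail with a carriage that bears two equal hook plates, 8 mm thick, at y = +20 and -20 mm, open towards -x (towards the robot). Origin: centre of the base's underside, z up. Stem goes between the plates, uprights outside them. Highest point 172 mm.
- mouth (a point): Fixed point on the stand at x = -80 mm, y = 0, z = 149 mm, axes as the stand's: middle height of the hooks' level mouths, at their front edge when the clamping offset is 0. Lower lip top at z = 142 mm, upper lip 158 to 166 mm; the front is flared some 4 mm wider each way. Beneath the opened gates the 8 mm bar passes with its axis at z = 147 to 150 mm.
- well (a point): Fixed point on the stand at x = -47 mm, y = 0, z = 132 mm, axes as the stand's: axis of the seated bar if the clamping offset were 0. CLAMPING OFFSET: the carriage with its hooks is clamped firmly up to 22 mm nearer (-x) or 22 mm farther (+x) than that, differently each time and not measured: feel or see it. Moving in, the bar's axis stops 4 mm before the back wall.
- gate_left (a joint): Spring gate (3 mm steel flap) in the mouth of the hook at y = +20 mm, 25 mm before the back wall of the throat. 0 = hanging shut; grows to 1.5 rad as it is pushed in and up under the upper lip. Yields to 0.5 N at first, 1.5 N fully open; springs shut once the bar is past.
- gate_right (a joint): The same gate in the hook at y = -20 mm; the two together resist the bar with 1 to 3 N, the back wall is rigid. Behind the gates the lower lip ends and the throat's well begins: 14 mm long in x, directly before the vertical back wall (x = -40 mm plus the clamping offset in the stand's frame), floor 14 mm below the lower lip's top.
- tip_box: Bystander: blue pipette tip box with clear lid, 74 x 118 x 65 mm, loose. Origin at the centre of its underside.
- tape: Bystander: roll of beige tape lying flat, 98 mm across, 25 mm tall, loose. Origin at the centre of its underside.
- bottle: Bystander: white square bottle with black cap, 49 x 49 x 116 mm, loose. Origin at the centre of its underside.
- marker: Bystander: white and black marker pen lying between the basket and the stand, 135 mm long, 17 mm thick, loose. Origin at the centre of its underside.
Mind the look-alikes: they are no part of the job. Leave any yellow look-alike of the basket alone.

How it is judged (in metres and radians):
On the way, in this order (a step that is already met when the one before it is completed fails the run):
1. the basket is lifted clear of the worktop (height (world z) of basket above 0.03 m), for 0.2 s.
2. the crossbar comes in sideways through the mouths, pushing the spring gates open (value of joint any of gate_left, gate_right above 0.5 rad), for 0.05 s.
At the end, for the whole second after the job is handed in: The crossbar lies at the bottom of both throats (axis 132 mm above the stand's underside, within 4 mm; within 14 mm of the middle sideways), the basket hangs upright (within 0.2 rad), square to the stand (within 0.2 rad) and at rest on the stand alone, and both gates are shut (below 0.2 rad) (z of crossbar in the frame of stand between 0.128 and 0.136 m and x of crossbar in the frame of stand between -0.076 and -0.018 m and y of crossbar in the frame of stand between -0.014 and 0.014 m and angle between the y axis of basket and the y axis of stand, either way round below 0.2 rad and angle between basket's own z axis and vertical below 0.2 rad and contact force between basket and stand above 0.8 N and value of joint each of gate_left, gate_right below 0.2 rad and linear speed of basket below 0.03 m/s and angular speed of basket below 0.5 rad/s); the robot touches nothing.
It fails at once if the basket is pressed or dropped against the stand with more than 18 N (contact force between basket and stand above 18 N).
It fails at once if the tip box is moved by more than 25 mm (distance of tip_box from where it was at the start of the episode above 0.025 m).
It fails at once if the tape is moved by more than 25 mm (distance of tape from where it was at the start of the episode above 0.025 m).
It fails at once if the bottle is moved by more than 25 mm (distance of bottle from where it was at the start of the episode above 0.025 m).
It fails at once if the marker is moved by more than 25 mm (distance of marker from where it was at the start of the episode above 0.025 m).
It also fails if it takes over 54 s, if anything falls off the work surface, if the arm or the gripper's body presses on something with over 40 N, if the wrist force passes 120 N, or if a joint passes its speed limit or range.

### The arm

A 7-joint arm with a two-finger parallel gripper is mounted at the origin on a cart in front of the work surface, level with it; the furniture and walls round the work are solid. World frame = base frame: x ahead of the robot, y to its left, z up, the work surface at z = 0. Lengths are in mm, angles in rad, forces in N, time in s.
With the tool pointing down it reaches from about 350 to 775 mm from the base axis. Payload 3.1 kg.
Tool frame: the origin (TCP) lies on the mounting face of the last link; the fingertips stand 173 mm ahead of it and the grasp point (between the pads) lies 155 mm ahead of it; z points along the fingers, y is the line along which they close (so a half turn about z gives the same grasp; the last joint's range is limited). The gripper opens to 85 mm and grips with 20 to 120 N. Pads are 22 mm wide; open, the fingers measure 114 mm over their backs; the gripper's body (76 mm by 85 mm) begins 54 mm behind the grasp point. The pads swing forward as they close: fully open they stand 13 mm farther back than shut.
Start: joints at [1.211, 0.311, 0.014, 1.512, -0.004, 1.319, -0.027], TCP at [171.898, -522.46, 404.704] pointing down, gripper open.
Joint ranges: [-2.7, 2.7], [-0.3, 1.91], [-1.27, 1.3], [0.12, 2.57], [-1.44, 4.58], [0.2, 2.03], [-3.05, 3.05]. Speed limits (rad/s): [2.79, 2.79, 3.14, 3.14, 3.14, 3.14, 3.14].

### API

Orientations are given as a unit quaternion [x, y, z, w].
In Python, from station import * gives the robot as it stands.
- The arm moves only by the tool send_rows, never from a script. Its argument "series" is a list of rows, each a list of 6 numbers: the shift along the tool's x, y, z in parts of the range, where 1.0 means 1 m, then the turn, a rotation vector about the tool's x, y, z in shares of 360 degrees (1.0 is 360 degrees). In form: [[x, y, z, rx, ry, rz], ...]. A call has 1 to 10 rows; each row is the pose to reach, as a shift and turn from the pose commanded when the call began, along the tool's axes at that moment; what a row does not reach only later rows make up. A row lasts 1/10 s, in which the tool goes at most 50 mm and 8.59 degrees, less where a joint would pass 70% of its speed; a pose out of reach is approached as far as the arm can. A shift or turn number past 1, either way, is cut back to 1. A call with a gripper value outside its range is refused whole. "hand" is the finger opening in m, from 0 to 0.0854, set as the call begins (left out, the last holds). The fingers move at their own pace and stop on an object; "grip_force" is the grip in N (left out, the last holds). Time passes only in rows, so rows that repeat a pose let the fingers close. It gives the time, the measured TCP pose, the force, the opening and the grip force at its end, in the units of the state.
- state(): the state, without advancing time (a new reading comes with each control period).
- read_camera(name): name is "side" or "top"; returns the picture (480x640x3 uint8, red, green, blue); there is no depth.
- camera_model(name): a dict with "fx", "fy", "cx", "cy" (pixels), "k1" (the pictures are not rectified: a ray, as slopes to the right and down, at radius r is drawn at 1 + k1 r^2 times it, then the intrinsics apply), "rvec" (rotation vector, rad) and "tvec" (3), from world to camera coordinates, as OpenCV has them. Camera axes: x right, y down, z forward; pixel columns grow to the right and rows downward; lengths in mm; the calibration is good to about 2 mm. A picture is of the moment at which its call begins. camera_model takes no time and is no camera call.
- hand_in(): hands the job in; it is judged then, once.
The state is a dict: "clock": time; "qpos": joint angles; "dq": joint speeds; "joint_efforts": joint torques, N m; "ee_pos": TCP position; "tool_rot": TCP orientation; "ft_force": force on the tool from outside, world axes, zero at the start; "ft_torque": the same for the moment, N m; "grip_width": finger opening in mm; "grasp_force": force on a finger pad.
Only numpy, scipy, OpenCV 4.12 (cv2) and the standard library are available. Lean on these libraries where they do the work, as an engineer would, in place of code of your own. Each camera call takes 0.05 s, during which the arm holds its last target. There are 200 camera calls.

## Working session

There is one attempt and no reset: what is moved stays moved. The work goes in short steps, Python scripts to look and compute and a tool call to move; the robot and the scene stay as the last step left them, time stands still between calls to the robot, and variables do not carry over. Pictures are saved under pics/ and viewed, at most 10 in all, crops included, and the job is handed in when it is done.

Besides the shell and the picture viewer there is one more tool, called after ">>>" as name(argument=value, ...), one argument or row to a line, values as JSON. send_rows: Moves the arm, as the interface text tells. Its arguments: {"type":"object","properties":{"series":{"type":"array","items":{"type":"array","items":{"type":"number"}}},"hand":{"type":"number"},"grip_force":{"type":"number"}},"required":["series"]}

```bash
mkdir -p pics; ls
python3 - <<'E'
from station import *
import cv2
print(state())
for n in("side","top"):
    print(n,camera_model(n)); cv2.imwrite(f"pics/{n}0.png",read_camera(n)[:,:,::-1])
E
```

```text
pics
{'clock': 0.0, 'qpos': array([ 1.2113036 ,  0.31173773,  0.01400256,  1.51303499, -0.00438775,
        1.31922607, -0.02721817]), 'dq': array([-1.94001361e-03,  1.15984912e-03, -1.70670446e-04,  4.37096706e-04,
       -2.17107309e-04, -5.77090975e-04, -9.97418553e-05]), 'joint_efforts': array([ 8.39593167e-05, -3.79909229e+01,  1.46197127e-01, -2.30589759e+01,
        1.23468018e-02,  1.36755116e-02,  5.50491322e-06]), 'ee_pos': array([ 171.77984962, -522.15156551,  403.6229255 ]), 'tool_rot': array([ 9.87397723e-01,  1.58253991e-01, -2.43176259e-04, -1.16264284e-03]), 'ft_force': array([-0.21147641,  0.13049872,  0.92394732]), 'ft_torque': array([-0.00275317,  0.08634327, -0.02131355]), 'grasp_force': 0.0, 'grip_width': 85.34536397491313}
side {'fx': 563.4276378398896, 'fy': 563.4276378398896, 'cx': 321.84022588725145, 'cy': 231.27785832140296, 'k1': -0.15994182278543131, 'rvec': array([ 0.06256299, -2.63388121,  1.67736424]), 'tvec': array([ 468.57415034,  207.82136275, 1217.24902398])}
top {'fx': 546.288887365594, 'fy': 546.288887365594, 'cx': 314.6747964601273, 'cy': 243.10553463522774, 'k1': -0.054443845198751895, 'rvec': array([ 2.2204291 , -2.15649105,  0.07356415]), 'tvec': array([-235.84191241,  475.69321998, 1554.79438556])}
```

View pics/side0.png

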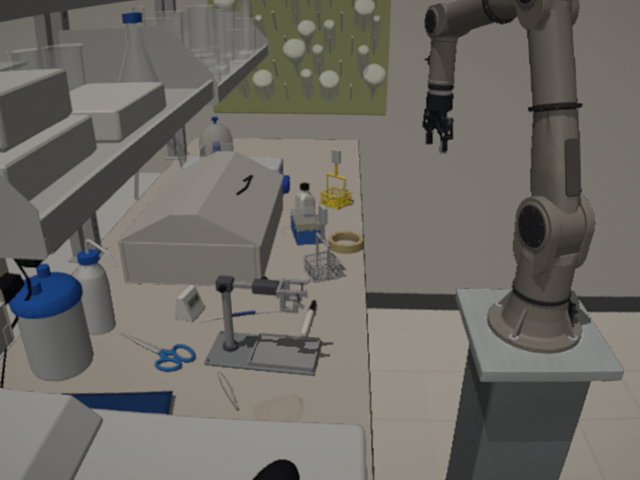

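View pics/top0.png

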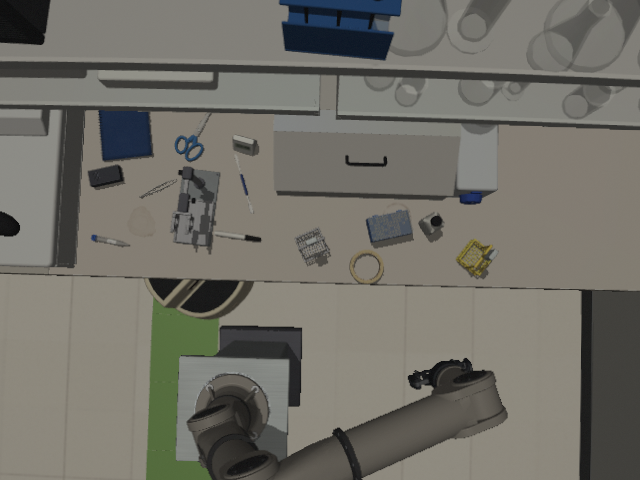

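The top view has the steel basket at about (313,245), the stand at about (197,205) and the yellow look-alike at (477,257). In the side view the basket is at about (323,262) with its tab at (322,215), and the stand is at about (265,320). I'll enlarge these areas next.

Run:
```python
import cv2,numpy as np
s=cv2.imread("pics/side0.png");t=cv2.imread("pics/top0.png")
def c(im,x,y,w,h,W,H):
    o=cv2.resize(im[y:y+h,x:x+w],(W,H),interpolation=cv2.INTER_CUBIC); 
    k=W//w
    for i in range(0,w,10): cv2.line(o,(i*k,0),(i*k,6 if i%50 else 14),(0,0,255),1)
    for i in range(0,h,10): cv2.line(o,(0,i*k),(6,i*k),(0,0,255),1)
    return o
A=np.hstack([c(t,160,160,80,100,400,500),c(t,290,220,50,62,400,496+0) if 0 else cv2.copyMakeBorder(c(t,290,215,50,60,400,480),0,20,0,0,cv2.BORDER_CONSTANT)])
cv2.imwrite("pics/topc.png",A)
B=np.hstack([c(s,200,265,130,115,520,460),cv2.copyMakeBorder(c(s,295,195,55,90,275,450),0,10,0,0,cv2.BORDER_CONSTANT)])
cv2.imwrite("pics/sidec.png",B);print(A.shape,B.shape)
```

```text
(500, 800, 3) (460, 795, 3)
```

View pics/topc.png

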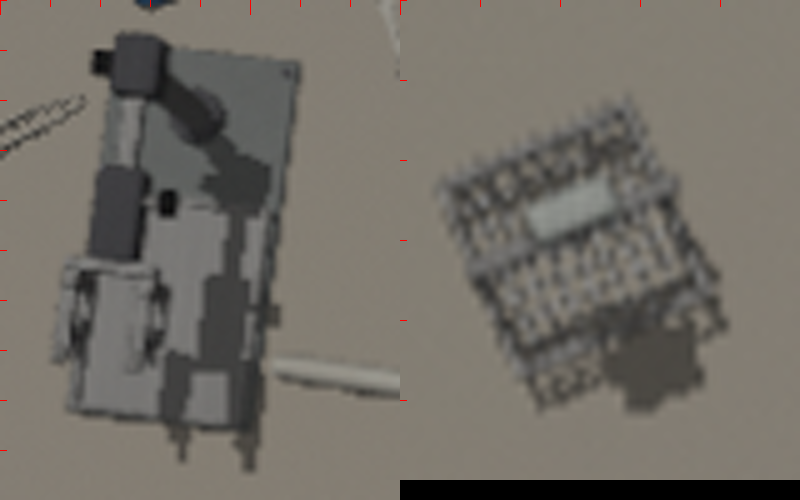

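View pics/sidec.png

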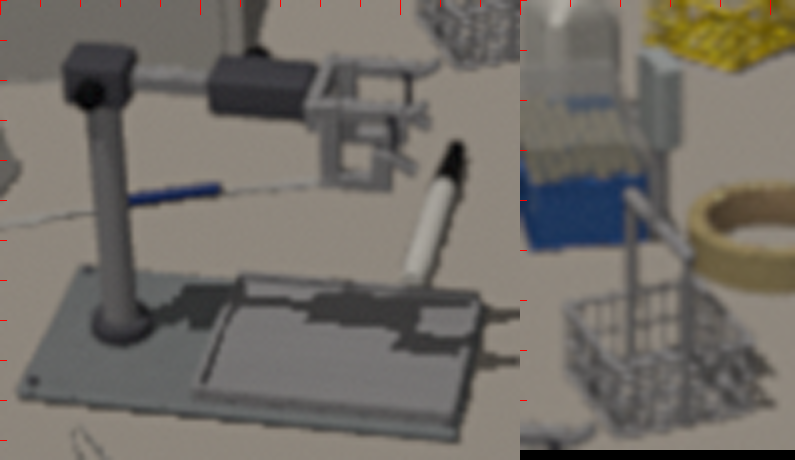

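Both crops resolve what I need. In the top view I can read the base-plate corners, the hook plates and the basket's tab and bar. The side view adds the tab top, both bar ends, and the hooks opening toward the robot. Next I triangulate and fit.

```bash
cat > h.py <<'E'
from station import *
import numpy as np, cv2
from scipy.optimize import least_squares
from scipy.spatial.transform import Rotation as R
C={n:camera_model(n) for n in("side","top")}
def proj(n,P):
    c=C[n];P=np.atleast_2d(P)
    q=P@cv2.Rodrigues(c["rvec"])[0].T+c["tvec"]
    s=q[:,:2]/q[:,2:];s=s*(1+c["k1"]*(s**2).sum(1,keepdims=True))
    return s*[c["fx"],c["fy"]]+[c["cx"],c["cy"]]
def tri(ps,pt):
    f=lambda p:np.r_[proj("side",p)[0]-ps,proj("top",p)[0]-pt]
    r=least_squares(f,[500,-100,80]);return r.x.round(1),r.fun.round(2)
def place(p,L): # p=x,y,yaw
    c,s=np.cos(p[2]),np.sin(p[2]);L=np.atleast_2d(L)
    return np.c_[p[0]+c*L[:,0]-s*L[:,1],p[1]+s*L[:,0]+c*L[:,1],L[:,2]]
E
python3 - <<'E'
from h import *
T=lambda x,y:((x-400)/8+290,y/8+215)
S=lambda x,y:((x-520)/5+295,y/5+195)
print("tabtop",tri(S(660,55),T(572,210)))
ends=dict(b1=[S(628,193),T(475,268)],b2=[S(690,255),T(675,188)])
for a in ends: 
    print(a,tri(*ends[a]))
    print(a,'swap')
# basket fit
obs=[("side",[0,0,185],S(660,55)),("top",[0,0,185],T(572,210)),("side",[0,36,95],S(628,193)),("side",[0,-36,95],S(690,255)),("top",[0,36,95],T(475,268)),("top",[0,-36,95],T(675,188))]
def fit(obs,x0,ext=False):
    f=lambda p:np.concatenate([proj(n,place(p,[L[0],L[1],L[2]+(p[3] if ext else 0)]))[0]-o for n,L,o in obs])
    r=least_squares(f,x0,loss="soft_l1");return r
r=fit(obs,[480,-200,0.3]);print("basket",r.x,r.x[2]*57.3,f"{np.round(r.fun,1)}")
r=fit(obs,[480,-200,0.3,0],True);print("basket+z",r.x,np.round(r.fun,1))
T=lambda x,y:(x/5+160,y/5+160)
S=lambda x,y:(x/4+200,y/4+265)
obs=[("top",[110,-55,0],T(300,62)),("top",[-110,55,0],T(68,410)),("top",[-110,-55,0],T(250,430)),
("side",[110,55,0],S(85,268)),("side",[110,-55,0],S(480,293)),("side",[-110,-55,0],S(458,438))]
for cand in range(1):
  # side view corners: determine by projection
  o2=obs[:3]
  r=fit(o2+[],[560,50,0.1,8],True);print("top only",r.x,np.round(r.fun,1))
  for L in([110,55],[110,-55],[-110,55],[-110,-55]): 
    q=proj("side",place(r.x,[*L,8]))[0];print(L,q,(q-[200,265])*4)
E
```

```text
tabtop (array([ 476.3, -213.5,  184.1]), array([ 0.16,  0.01,  0.  , -0.18]))
b1 (array([ 476.6, -181.2,  125. ]), array([ 5.68,  0.46,  0.13, -6.38]))
b1 swap
b2 (array([ 476.1, -248.6,   60.7]), array([-5.53, -0.44, -0.14,  6.08]))
b2 swap
basket [ 4.76314422e+02 -2.13797288e+02 -3.10818492e-01] -17.809899598759884 [  0.2  -0.4   0.1  -0.2   1.1  11.9  -1.2 -12.4  -0.1  -9.6  -0.2   9.2]
basket+z [ 4.76344230e+02 -2.13928921e+02 -3.10352528e-01 -1.02042122e+00] [  0.1  -0.    0.2  -0.2   1.1  12.2  -1.2 -12.1  -0.   -9.5  -0.2   9.2]
top only [ 5.80960893e+02  1.29329684e+02 -8.67175052e-02 -1.50130273e+01] [-0.1  0.1 -0.2 -0.2  0.3  0.1]
[110, 55] [202.13927907 363.29770686] [  8.55711628 393.19082743]
[110, -55] [218.26165783 331.21153347] [ 73.04663132 264.84613388]
[-110, 55] [313.65825544 374.30686538] [454.63302176 437.22746153]
[-110, -55] [321.25719265 340.32615793] [485.02877061 301.30463171]
```

Run:
```python
from h import *
T=lambda x,y:((x-400)/8+290,y/8+215)
S=lambda x,y:((x-520)/5+295,y/5+195)
def fit(obs,x0):
    f=lambda p:np.concatenate([proj(n,place(p,[L[0],L[1],L[2]+(p[3] if len(p)>3 else 0)]))[0]-o for n,L,o in obs])
    return least_squares(f,x0,loss="soft_l1")
print(tri(S(690,255),T(475,268)),tri(S(628,193),T(675,188)))
obs=[("side",[0,0,185],S(660,55)),("top",[0,0,185],T(572,210)),("side",[0,-36,95],S(628,193)),("side",[0,36,95],S(690,255)),("top",[0,36,95],T(475,268)),("top",[0,-36,95],T(675,188))]
for x0 in([480,-200,0.3],[480,-200,0.3,0]):
    r=fit(obs,x0);print("basket",r.x,r.x[2]*57.3,np.round(r.fun,1))
T=lambda x,y:(x/5+160,y/5+160)
S=lambda x,y:(x/4+200,y/4+265)
obs=[("top",[110,-55,0],T(300,62)),("top",[-110,55,0],T(68,410)),("top",[-110,-55,0],T(250,430)),
("side",[110,-55,0],S(85,268)),("side",[-110,-55,0],S(480,293)),("side",[-110,55,0],S(458,436)),("side",[110,55,0],S(20,395))]
r=fit(obs,[560,50,0.1,8]);print("stand",r.x,r.x[2]*57.3,np.round(r.fun,1))
p=r.x
for off in(-22,0,22):
  for y in(24,-16): # +y faces of plates
    for nm,x,z in(("lipfront",-80,166),("back",-40,166),("wellfloor back",-40,128),("wellfloor front",-54,128)):
      L=[x+off,y,z];q=[(proj(n,place(p,L))[0]-o)*k for n,o,k in(("side",[200,265],4),("top",[160,160],5))]
      print(off,y,nm,np.round(q).tolist())
print("mouth0",place(p,[-80,0,149]),"well0",place(p,[-47,0,132]))
```

```text
(array([ 460.7, -180.5,   93.9]), array([-0.19, -0.01, -0.01,  0.22])) (array([ 492.3, -247.9,   94.2]), array([ 0.55,  0.05,  0.01, -0.6 ]))
basket [ 4.76310375e+02 -2.13536005e+02  4.42239671e-01] 25.340333121174403 [ 0.2 -0.3  0.  -0.2  0.7  0.1 -0.3 -0.5  0.2  0.1 -0.7 -0.4]
basket [ 4.76351221e+02 -2.13882783e+02  4.42070232e-01 -8.96945169e-01] 25.330624291237232 [ 0.1 -0.1  0.2 -0.2  0.7  0.3 -0.3 -0.2  0.3  0.1 -0.5 -0.4]
stand [ 5.78807171e+02  1.24769434e+02 -8.12829891e-02  4.62498273e+00] -4.657515276629306 [ 0.1 -0.6 -0.2  0.2  0.8  0.4 -1.6 -0.5  2.3  2.   0.6  0.  -1.  -0.3]
-22 24 lipfront [[452.0, 112.0], [49.0, 382.0]]
-22 24 back [[366.0, 106.0], [58.0, 306.0]]
-22 24 wellfloor back [[367.0, 176.0], [77.0, 313.0]]
-22 24 wellfloor front [[397.0, 178.0], [73.0, 339.0]]
-22 -16 lipfront [[464.0, 68.0], [124.0, 390.0]]
-22 -16 back [[380.0, 62.0], [134.0, 314.0]]
-22 -16 wellfloor back [[381.0, 131.0], [150.0, 322.0]]
-22 -16 wellfloor front [[410.0, 133.0], [147.0, 347.0]]
0 24 lipfront [[405.0, 109.0], [54.0, 340.0]]
0 24 back [[318.0, 102.0], [64.0, 264.0]]
0 24 wellfloor back [[321.0, 172.0], [82.0, 273.0]]
0 24 wellfloor front [[350.0, 175.0], [79.0, 299.0]]
0 -16 lipfront [[418.0, 65.0], [129.0, 348.0]]
0 -16 back [[334.0, 59.0], [139.0, 273.0]]
0 -16 wellfloor back [[336.0, 128.0], [155.0, 281.0]]
0 -16 wellfloor front [[365.0, 130.0], [152.0, 307.0]]
22 24 lipfront [[357.0, 105.0], [59.0, 298.0]]
22 24 back [[271.0, 99.0], [69.0, 223.0]]
22 24 wellfloor back [[274.0, 169.0], [87.0, 233.0]]
22 24 wellfloor front [[304.0, 171.0], [84.0, 258.0]]
22 -16 lipfront [[372.0, 62.0], [135.0, 307.0]]
22 -16 back [[289.0, 56.0], [144.0, 231.0]]
22 -16 wellfloor back [[292.0, 124.0], [160.0, 241.0]]
22 -16 wellfloor front [[320.0, 126.0], [157.0, 266.0]]
mouth0 [[499.07130239 131.26491479 149.        ]] well0 [[531.96234815 128.58552885 132.        ]]
```

```bash
cat >> h.py <<'E'
def plan(grasp,yaw):
    """grasp point xyz (mm), tool-x yaw deg, tool pointing down -> tool-frame shift m, rotvec deg"""
    s=state();R0=R.from_quat(s["tool_rot"])
    a=np.radians(yaw/2);R1=R.from_quat([np.cos(a),np.sin(a),0,0])
    tgt=np.array(grasp)+[0,0,155]
    print("t",s["clock"],"tcp",s["ee_pos"].round(1),"F",s["ft_force"].round(2),"T",s["ft_torque"].round(2),"grip",round(s["grip_width"],1),"q",s["qpos"].round(2))
    print("shift",(R0.inv().apply(tgt-s["ee_pos"])/1000).round(4),"rot",(R0.inv()*R1).as_rotvec(degrees=True).round(2))
E
python3 -c "
from h import *
plan([476.3,-213.7,250],115.3)"
```

```text
t 0.1 tcp [ 171.8 -522.2  403.7] F [-0.52 -0.69 -0.02] T [ 0.04 -0.01 -0.04] grip 85.2 q [ 1.21  0.31  0.01  1.51 -0.    1.32 -0.03]
shift [ 0.3856 -0.1978 -0.0009] rot [-9.000e-02 -1.000e-01 -9.708e+01]
```

Units first: turns go in shares of 360 degrees. So -76 degrees / 360 = -0.2111.

>>> send_rows(
  series=[
    [0.02,-0.01,-0.001,0,0,-0.0139],
    [0.06,-0.03,-0.001,0,0,-0.0361],
    [0.1,-0.05,-0.001,0,0,-0.0583],
    [0.14,-0.07,-0.001,0,0,-0.0806],
    [0.18,-0.09,-0.001,0,0,-0.1028],
    [0.22,-0.11,-0.001,0,0,-0.125],
    [0.26,-0.13,-0.001,0,0,-0.1472],
    [0.3,-0.152,-0.001,0,0,-0.1694],
    [0.34,-0.174,-0.001,0,0,-0.1917],
    [0.3656,-0.1878,-0.001,0,0,-0.2111],
  ],
)

```text
clock: 1.1
ee_pos: [462.4, -226.0, 405.5]
tool_rot: [0.677, 0.736, 0.001, -0.0]
ft_force: [0.7, -0.0, -0.1]
grip_width: 85.2
grasp_force: 0.0
```

```bash
python3 -c "
from h import *
plan([476.3,-213.7,250],115.3)"
```

```text
t 1.1 tcp [ 462.4 -226.   405.5] F [ 0.66 -0.05 -0.1 ] T [0.01 0.01 0.04] grip 85.2 q [ 0.76  0.27 -0.42  1.59  0.11  1.31  0.41]
shift [0.0111 0.0149 0.0005] rot [  0.07  -0.11 -20.51]
```

Converted, -20.5 degrees / 360 = -0.0569.

>>> send_rows(
  series=[
    [0.006,0.008,0,0,0,-0.0222],
    [0.011,0.0149,0,0,0,-0.0417],
    [0.011,0.0149,0,0,-0.0003,-0.0569],
    [0.011,0.0149,0,0,-0.0003,-0.0569],
    [0.011,0.0149,0,0,-0.0003,-0.0569],
    [0.011,0.0149,0,0,-0.0003,-0.0569],
  ],
)

```text
clock: 1.7
ee_pos: [474.3, -218.1, 405.5]
tool_rot: [0.54, 0.841, -0.001, 0.0]
ft_force: [0.5, 0.4, 0.4]
grip_width: 85.2
grasp_force: 0.0
```

```bash
python3 -c "
from h import *
plan([476.3,-213.7,166],115.3)"
```

```text
t 1.7 tcp [ 474.3 -218.1  405.5] F [0.52 0.42 0.44] T [0.04 0.05 0.01] grip 85.2 q [ 0.78  0.29 -0.48  1.57  0.14  1.31  0.71]
shift [0.0033 0.0037 0.0845] rot [-0.05  0.09 -0.71]
```

Converted, -0.7 degrees / 360 = -0.0019.

>>> send_rows(
  series=[
    [0.0033,0.0037,0.01,0,0,-0.0019],
    [0.0033,0.0037,0.025,0,0,-0.0019],
    [0.0033,0.0037,0.04,0,0,-0.0019],
    [0.0033,0.0037,0.055,0,0,-0.0019],
    [0.0033,0.0037,0.07,0,0,-0.0019],
    [0.0033,0.0037,0.08,0,0,-0.0019],
    [0.0033,0.0037,0.0845,0,0,-0.0019],
    [0.0033,0.0037,0.0845,0,0,-0.0019],
    [0.0033,0.0037,0.0845,0,0,-0.0019],
  ],
)

```text
clock: 2.6
ee_pos: [476.8, -213.3, 321.7]
tool_rot: [0.534, 0.845, -0.0, 0.001]
ft_force: [1.2, -0.0, 0.1]
grip_width: 85.7
grasp_force: 0.0
```

Run:
```python
from h import *
plan([476.3,-213.7,166],115.3)
s=read_camera("side")[160:300,270:390,::-1];t=read_camera("top")[190:290,260:360,::-1]
im=np.hstack([cv2.resize(s,(480,560),interpolation=2),cv2.copyMakeBorder(cv2.resize(t,(320,320),interpolation=2),0,240,0,0,0)])
cv2.imwrite("pics/g1.png",im)
```

```text
t 2.6 tcp [ 476.8 -213.3  321.7] F [ 1.16 -0.03  0.1 ] T [ 0.01  0.07 -0.01] grip 85.7 q [ 0.76  0.36 -0.47  1.7   0.18  1.12  0.67]
shift [-0.0001 -0.0006  0.0007] rot [0.02 0.14 0.11]
```

View pics/g1.png

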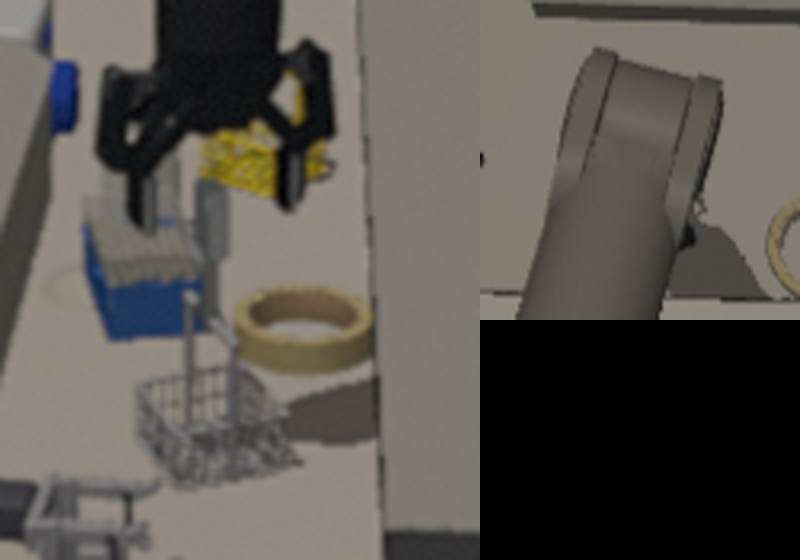

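The tab (crop about (212,218)) stands midway between the open fingers at (143,205) and (290,180), so I close on it.

>>> send_rows(
  series=[
    [0,0,0,0,0,0],
    [0,0,0,0,0,0],
    [0,0,0,0,0,0],
    [0,0,0,0,0,0],
    [0,0,0,0,0,0],
    [0,0,0,0,0,0],
    [0,0,0,0,0,0],
    [0,0,0,0,0,0],
    [0,0,0,0,0,0],
    [0,0,0,0,0,0],
  ],
  hand=0.0,
  grip_force=70,
)

```text
clock: 3.7
ee_pos: [476.5, -213.3, 321.0]
tool_rot: [0.534, 0.845, -0.001, 0.0]
ft_force: [-0.7, -0.2, -1.9]
grip_width: 13.3
grasp_force: 69.1
```

>>> send_rows(
  series=[
    [0,0,-0.005,0,0,0],
    [0,0,-0.015,0,0,0],
    [0,0,-0.03,0,0,0],
    [0,0,-0.045,0,0,0],
    [0,0,-0.06,0,0,0],
    [0,0,-0.075,0,0,0],
    [0,0,-0.085,0,0,0],
    [0,0,-0.085,0,0,0],
    [0,0,-0.085,0,0,0],
  ],
)

```text
clock: 4.6
ee_pos: [476.4, -213.2, 406.1]
tool_rot: [0.534, 0.845, -0.001, 0.0]
ft_force: [-0.5, 0.6, -3.0]
grip_width: 13.1
grasp_force: 69.0
```

```bash
python3 -c "
from h import *
plan([449.2,134.4,250],85.3)"
```

```text
t 4.6 tcp [ 476.4 -213.2  406.1] F [-0.54  0.6  -2.99] T [-0.05  0.01 -0.  ] grip 13.1 q [ 0.77  0.29 -0.49  1.57  0.14  1.32  0.71]
shift [0.3256 0.1246 0.0005] rot [-2.000e-02  1.000e-01  3.011e+01]
```

Converted, 19 degrees / 360 = 0.0528.

>>> send_rows(
  series=[
    [0.006,0.002,0,0,0,0.0028],
    [0.02,0.008,0,0,0,0.0083],
    [0.04,0.0155,0,0,0,0.0139],
    [0.06,0.023,0,0,0,0.0194],
    [0.08,0.031,0,0,0,0.025],
    [0.1,0.0385,0,0,0,0.0306],
    [0.12,0.046,0,0,0,0.0361],
    [0.14,0.054,0,0,0,0.0417],
    [0.16,0.0615,0,0,0,0.0472],
    [0.18,0.069,0,0,0,0.0528],
  ],
)

```text
clock: 5.6
ee_pos: [460.9, -19.6, 405.0]
tool_rot: [0.667, 0.745, -0.001, -0.0]
ft_force: [0.1, 0.7, -2.4]
grip_width: 13.2
grasp_force: 69.0
```

```bash
python3 -c "
from h import *
plan([449.2,134.4,250],85.3)"
```

```text
t 5.6 tcp [460.9 -19.6 405. ] F [ 0.11  0.72 -2.35] T [ 0.04 -0.03 -0.03] grip 13.2 q [ 0.51  0.17 -0.57  1.72  0.1   1.28  0.02]
shift [ 0.1544  0.0054 -0.0002] rot [-0.08  0.08 11.03]
```

Converted, 11 degrees / 360 = 0.0306.

>>> send_rows(
  series=[
    [0.02,0.001,0,0,0,0.0042],
    [0.04,0.001,0,0,0,0.0083],
    [0.06,0.002,0,0,0,0.0125],
    [0.08,0.003,0,0,0,0.0167],
    [0.1,0.004,0,0,0,0.0208],
    [0.12,0.005,0,0,0,0.025],
    [0.135,0.005,0,0,0,0.0278],
    [0.145,0.005,0,0,0,0.0306],
    [0.15,0.005,0,0,0,0.0306],
    [0.152,0.005,0,0,0,0.0306],
  ],
)

```text
clock: 6.6
ee_pos: [449.1, 131.2, 405.1]
tool_rot: [0.734, 0.679, -0.001, 0.0]
ft_force: [-1.1, -0.2, -2.8]
grip_width: 13.4
grasp_force: 69.1
```

>>> send_rows(
  series=[
    [0,0,0,0,0,0],
    [0,0,0,0,0,0],
    [0,0,0,0,0,0],
  ],
)

```text
clock: 6.9
ee_pos: [449.8, 129.9, 405.5]
tool_rot: [0.735, 0.678, -0.001, 0.001]
ft_force: [0.0, 0.1, -2.5]
grip_width: 13.1
grasp_force: 69.1
```

Run:
```python
from h import *
plan([449.2,134.4,219.5],85.3)
s=read_camera("side");t=read_camera("top")
cv2.imwrite("pics/s2.png",s[:,:,::-1]);cv2.imwrite("pics/t2.png",t[:,:,::-1])
s=s[220:360,220:380,::-1];t=t[150:270,150:270,::-1]
im=np.hstack([cv2.resize(s,(480,420),interpolation=2),cv2.copyMakeBorder(cv2.resize(t,(320,320),interpolation=2),0,100,0,0,0)])
cv2.imwrite("pics/g2.png",im)
```

```text
t 6.9 tcp [449.8 129.9 405.5] F [ 0.    0.07 -2.54] T [-0.05 -0.04 -0.04] grip 13.1 q [ 0.25  0.2  -0.66  1.7   0.13  1.29 -0.52]
shift [ 0.0045 -0.0009  0.031 ] rot [0.02 0.12 0.03]
```

View pics/g2.png

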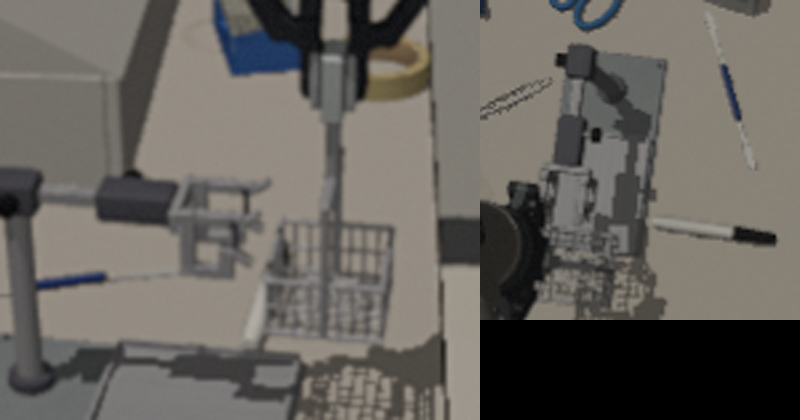

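The basket hangs upright and square (crop about (328,60–335)), clear in front of the hooks (opening at about (255,235)). Now I lower the bar to mouth height and centre it.

>>> send_rows(
  series=[
    [0.0045,-0.001,0.005,0,0,0],
    [0.0045,-0.001,0.012,0,0,0],
    [0.0045,-0.001,0.02,0,0,0],
    [0.0045,-0.001,0.027,0,0,0],
    [0.0045,-0.001,0.031,0,0,0],
    [0.0045,-0.001,0.031,0,0,0],
    [0.0045,-0.001,0.031,0,0,0],
    [0.0045,-0.001,0.031,0,0,0],
    [0.0045,-0.001,0.031,0,0,0],
  ],
)

```text
clock: 7.9
ee_pos: [449.1, 135.2, 375.0]
tool_rot: [0.735, 0.678, -0.0, 0.001]
ft_force: [-0.4, -0.9, -1.8]
grip_width: 13.4
grasp_force: 69.1
```

```bash
cat >> h.py <<'E'
ST=[578.81,124.77,-0.08128]
def loc():
    s=state();d=s["ee_pos"][:2]-ST[:2];c,q=np.cos(ST[2]),np.sin(ST[2])
    tz=R.from_quat(s["tool_rot"]).apply([0,0,1]);b=s["ee_pos"]+226*tz
    d=b[:2]-ST[:2]
    print("bar local x,y,z",(c*d[0]+q*d[1]).round(2),(-q*d[0]+c*d[1]).round(2),b[2].round(2),"Fstand",(c*s["ft_force"][0]+q*s["ft_force"][1]).round(2),s["ft_force"].round(2),"t",s["clock"])
E
python3 - <<'E'
from h import *
plan([478.5,132,219.5],85.3);loc()
s=read_camera("side");
cv2.imwrite("pics/s3.png",s[:,:,::-1])
im=cv2.resize(s[220:350,250:370,::-1],(600,650)[:2],interpolation=2)[:600]
for u in proj("side",[place(ST,[-130,y,148.5])[0] for y in(36,-36)]): cv2.circle(im,tuple(int(v) for v in (u-[250,220])*5),4,(0,0,255),1)
for u in proj("side",[place(ST,[-90,24,z])[0] for z in(142,158)]): cv2.circle(im,tuple(int(v) for v in (u-[250,220])*5),3,(0,255,0),1)
cv2.imwrite("pics/g3.png",im)
E
```

```text
t 7.9 tcp [449.1 135.2 375. ] F [-0.42 -0.89 -1.75] T [-0.   -0.07 -0.03] grip 13.4 q [ 0.24  0.22 -0.66  1.75  0.15  1.22 -0.55]
shift [-0.0009  0.0296  0.0005] rot [0.08 0.08 0.11]
bar local x,y,z -129.82 -0.45 148.95 Fstand -0.34 [-0.42 -0.89 -1.75] t 7.9
```

View pics/g3.png

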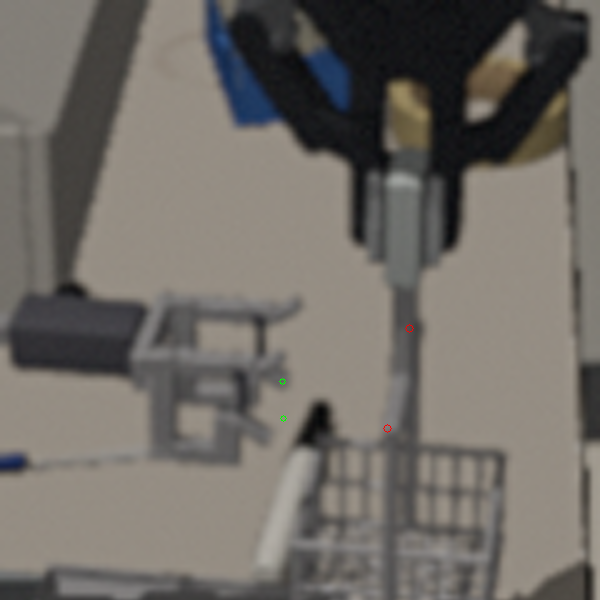

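The near bar end, about (390,430), lies at its predicted spot (387,428). The near hook's mouth, about (275,370) to (265,435), matches a clamping offset of roughly -9 mm. The back stop should therefore be at a local x near -53 mm. I'll go briskly to -102 mm, then creep.

>>> send_rows(
  series=[
    [0,0.003,0.0005,0,0,0],
    [0,0.008,0.0005,0,0,0],
    [0,0.013,0.0005,0,0,0],
    [0,0.018,0.0005,0,0,0],
    [0,0.022,0.0005,0,0,0],
    [0,0.025,0.0005,0,0,0],
    [0,0.027,0.0005,0,0,0],
    [0,0.028,0.0005,0,0,0],
    [0,0.0285,0.0005,0,0,0],
    [0,0.029,0.0005,0,0,0],
  ],
)

```text
clock: 8.95
ee_pos: [477.8, 132.9, 374.1]
tool_rot: [0.735, 0.678, -0.0, 0.001]
ft_force: [-0.2, 0.5, -2.9]
grip_width: 13.2
grasp_force: 69.0
```

>>> send_rows(
  series=[
    [0,0.001,0,0,0,0],
    [0,0.002,0,0,0,0],
    [0,0.003,0,0,0,0],
    [0,0.004,0,0,0,0],
    [0,0.005,0,0,0,0],
    [0,0.006,0,0,0,0],
    [0,0.007,0,0,0,0],
    [0,0.008,0,0,0,0],
    [0,0.009,0,0,0,0],
    [0,0.01,0,0,0,0],
  ],
)

```text
clock: 9.95
ee_pos: [487.9, 132.0, 374.1]
tool_rot: [0.735, 0.678, -0.0, 0.001]
ft_force: [0.9, 0.5, -2.1]
grip_width: 12.7
grasp_force: 69.0
```

```bash
python3 -c "
from h import *
loc()"
```

```text
bar local x,y,z -91.04 -0.58 148.1 Fstand 0.91 [ 0.95  0.46 -2.14] t 9.95
```

>>> send_rows(
  series=[
    [0,0.001,-0.0004,0,0,0],
    [0,0.002,-0.0004,0,0,0],
    [0,0.003,-0.0004,0,0,0],
    [0,0.004,-0.0004,0,0,0],
    [0,0.005,-0.0004,0,0,0],
    [0,0.006,-0.0004,0,0,0],
    [0,0.007,-0.0004,0,0,0],
    [0,0.008,-0.0004,0,0,0],
    [0,0.009,-0.0004,0,0,0],
    [0,0.01,-0.0004,0,0,0],
  ],
)

```text
clock: 10.95
ee_pos: [497.9, 131.2, 374.5]
tool_rot: [0.735, 0.678, -0.0, 0.001]
ft_force: [0.5, 0.1, -3.6]
grip_width: 12.8
grasp_force: 69.0
```

```bash
python3 -c "
from h import *
loc()"
```

```text
bar local x,y,z -81.04 -0.54 148.5 Fstand 0.44 [ 0.45  0.08 -3.58] t 10.95
```

>>> send_rows(
  series=[
    [0,0.001,0,0,0,0],
    [0,0.002,0,0,0,0],
    [0,0.003,0,0,0,0],
    [0,0.004,0,0,0,0],
    [0,0.005,0,0,0,0],
    [0,0.006,0,0,0,0],
    [0,0.007,0,0,0,0],
    [0,0.008,0,0,0,0],
    [0,0.009,0,0,0,0],
    [0,0.01,0,0,0,0],
  ],
)

```text
clock: 11.95
ee_pos: [507.4, 130.5, 374.1]
tool_rot: [0.735, 0.678, -0.001, 0.0]
ft_force: [-2.9, 0.6, -2.8]
grip_width: 13.2
grasp_force: 69.0
```

```bash
python3 -c "
from h import *
loc()"
```

```text
bar local x,y,z -71.92 -0.55 148.05 Fstand -2.9 [-2.86  0.56 -2.84] t 11.95
```

The 2.9 N resistance shows the gates yielding. I continue more slowly.

>>> send_rows(
  series=[
    [0,0.0008,-0.0003,0,0,0],
    [0,0.0016,-0.0003,0,0,0],
    [0,0.0024,-0.0003,0,0,0],
    [0,0.0032,-0.0003,0,0,0],
    [0,0.004,-0.0003,0,0,0],
    [0,0.0048,-0.0003,0,0,0],
    [0,0.0056,-0.0003,0,0,0],
    [0,0.0064,-0.0003,0,0,0],
    [0,0.0072,-0.0003,0,0,0],
    [0,0.008,-0.0003,0,0,0],
  ],
)

```text
clock: 12.95
ee_pos: [516.0, 129.7, 374.9]
tool_rot: [0.735, 0.678, -0.0, 0.001]
ft_force: [-2.5, 0.0, -4.1]
grip_width: 12.9
grasp_force: 68.8
```

```bash
python3 -c "
from h import *
loc()"
```

```text
bar local x,y,z -62.7 -0.54 148.95 Fstand -2.48 [-2.48  0.02 -4.1 ] t 12.95
```

>>> send_rows(
  series=[
    [0,0.0006,0.0002,0,0,0],
    [0,0.0012,0.0002,0,0,0],
    [0,0.0018,0.0002,0,0,0],
    [0,0.0024,0.0002,0,0,0],
    [0,0.003,0.0002,0,0,0],
    [0,0.0036,0.0002,0,0,0],
  ],
)

```text
clock: 13.55
ee_pos: [519.7, 129.4, 374.8]
tool_rot: [0.735, 0.678, -0.0, 0.001]
ft_force: [-0.1, -0.2, -4.4]
grip_width: 13.4
grasp_force: 68.8
```

>>> send_rows(
  series=[
    [0,0.0005,0,0,0,0],
    [0,0.001,0,0,0,0],
    [0,0.0015,0,0,0,0],
    [0,0.002,0,0,0,0],
  ],
)

```text
clock: 13.95
ee_pos: [521.7, 129.2, 374.8]
tool_rot: [0.735, 0.678, 0.0, 0.001]
ft_force: [0.8, -0.5, -3.4]
grip_width: 13.2
grasp_force: 68.9
```

```bash
python3 -c "
from h import *
loc()"
```

```text
bar local x,y,z -56.9 -0.51 148.81 Fstand 0.79 [ 0.75 -0.48 -3.4 ] t 13.95
```

Resistance has gone, so the bar is past the gates. I creep to the back wall.

>>> send_rows(
  series=[
    [0,0.0005,0,0,0,0],
    [0,0.001,0,0,0,0],
    [0,0.0015,0,0,0,0],
    [0,0.002,0,0,0,0],
  ],
)

```text
clock: 14.35
ee_pos: [523.4, 129.3, 374.9]
tool_rot: [0.735, 0.678, -0.0, 0.001]
ft_force: [-0.0, -0.4, -3.5]
grip_width: 13.6
grasp_force: 69.1
```

```bash
python3 -c "
from h import *
loc()"
```

```text
bar local x,y,z -55.42 -0.35 148.87 Fstand 0.01 [-0.02 -0.36 -3.45] t 14.35
```

>>> send_rows(
  series=[
    [0,0.0005,0,0,0,0],
    [0,0.001,0,0,0,0],
    [0,0.0015,0,0,0,0],
  ],
)

```text
clock: 14.65
ee_pos: [524.9, 129.0, 374.6]
tool_rot: [0.735, 0.678, -0.0, 0.001]
ft_force: [-0.4, 0.3, -2.2]
grip_width: 13.6
grasp_force: 69.1
```

```bash
python3 -c "
from h import *
loc()"
```

```text
bar local x,y,z -54.0 -0.52 148.62 Fstand -0.41 [-0.39  0.28 -2.22] t 14.65
```

>>> send_rows(
  series=[
    [0,0.0005,0,0,0,0],
    [0,0.001,0,0,0,0],
    [0,0.0015,0,0,0,0],
  ],
)

```text
clock: 14.95
ee_pos: [526.4, 128.9, 374.6]
tool_rot: [0.735, 0.678, -0.0, 0.001]
ft_force: [-0.6, -0.2, -2.6]
grip_width: 13.0
grasp_force: 69.1
```

```bash
python3 -c "
from h import *
loc()"
```

```text
bar local x,y,z -52.49 -0.52 148.6 Fstand -0.6 [-0.62 -0.17 -2.63] t 14.95
```

>>> send_rows(
  series=[
    [0,0.0005,0,0,0,0],
    [0,0.001,0,0,0,0],
    [0,0.0015,0,0,0,0],
  ],
)

```text
clock: 15.25
ee_pos: [527.5, 128.9, 374.5]
tool_rot: [0.735, 0.678, -0.001, 0.0]
ft_force: [-1.9, 0.2, -2.1]
grip_width: 13.2
grasp_force: 69.2
```

```bash
python3 -c "
from h import *
loc()"
```

```text
bar local x,y,z -51.67 -0.48 148.53 Fstand -1.91 [-1.9   0.23 -2.15] t 15.25
```

>>> send_rows(
  series=[
    [0,0.0004,0,0,0,0],
    [0,0.0008,0,0,0,0],
  ],
)

```text
clock: 15.45
ee_pos: [527.9, 128.9, 374.5]
tool_rot: [0.735, 0.678, -0.001, 0.0]
ft_force: [-3.5, -0.3, 0.4]
grip_width: 13.3
grasp_force: 69.5
```

```bash
python3 -c "
from h import *
loc()"
```

```text
bar local x,y,z -51.49 -0.49 148.46 Fstand -3.49 [-3.53 -0.29  0.41] t 15.45
```

The back wall has been met: 3.5 N, and the tool stopped moving at bar x = -51.5 mm (offset about -7.5 mm). I back off about 2.5 mm to mid-well and lower.

>>> send_rows(
  series=[
    [0,-0.0012,0,0,0,0],
    [0,-0.0025,0,0,0,0],
    [0,-0.003,0.001,0,0,0],
    [0,-0.003,0.002,0,0,0],
    [0,-0.003,0.003,0,0,0],
    [0,-0.003,0.004,0,0,0],
    [0,-0.003,0.005,0,0,0],
    [0,-0.003,0.006,0,0,0],
    [0,-0.003,0.007,0,0,0],
    [0,-0.003,0.008,0,0,0],
  ],
)

```text
clock: 16.45
ee_pos: [525.6, 129.0, 366.5]
tool_rot: [0.735, 0.678, -0.0, 0.001]
ft_force: [0.5, -0.2, -2.9]
grip_width: 13.1
grasp_force: 69.1
```

```bash
python3 -c "
from h import *
loc()"
```

```text
bar local x,y,z -53.2 -0.52 140.53 Fstand 0.49 [ 0.48 -0.2  -2.94] t 16.45
```

>>> send_rows(
  series=[
    [0,0,0.0008,0,0,0],
    [0,0,0.0016,0,0,0],
    [0,0,0.0024,0,0,0],
    [0,0,0.0032,0,0,0],
    [0,0,0.004,0,0,0],
    [0,0,0.0048,0,0,0],
    [0,0,0.0055,0,0,0],
    [0,0,0.006,0,0,0],
    [0,0,0.0065,0,0,0],
    [0,0,0.007,0,0,0],
  ],
)

```text
clock: 17.45
ee_pos: [525.6, 129.0, 359.6]
tool_rot: [0.735, 0.678, -0.0, 0.001]
ft_force: [0.3, -0.2, -2.2]
grip_width: 13.2
grasp_force: 69.1
```

```bash
python3 -c "
from h import *
loc()"
```

```text
bar local x,y,z -53.19 -0.52 133.62 Fstand 0.31 [ 0.29 -0.25 -2.19] t 17.45
```

>>> send_rows(
  series=[
    [0,0,0.0004,0,0,0],
    [0,0,0.0008,0,0,0],
    [0,0,0.0012,0,0,0],
    [0,0,0.0015,0,0,0],
  ],
)

```text
clock: 17.85
ee_pos: [525.6, 128.9, 358.1]
tool_rot: [0.735, 0.678, -0.0, 0.001]
ft_force: [-0.3, 0.1, -1.6]
grip_width: 13.4
grasp_force: 69.1
```

```bash
python3 -c "
from h import *
loc()"
```

```text
bar local x,y,z -53.22 -0.54 132.09 Fstand -0.28 [-0.27  0.07 -1.59] t 17.85
```

>>> send_rows(
  series=[
    [0,0,0.0003,0,0,0],
    [0,0,0.0006,0,0,0],
    [0,0,0.0009,0,0,0],
    [0,0,0.0009,0,0,0],
  ],
)

```text
clock: 18.25
ee_pos: [525.6, 129.0, 357.7]
tool_rot: [0.735, 0.678, -0.0, 0.001]
ft_force: [-0.9, -0.6, 0.9]
grip_width: 13.6
grasp_force: 69.6
```

```bash
python3 -c "
from h import *
loc()"
```

```text
bar local x,y,z -53.16 -0.5 131.73 Fstand -0.89 [-0.94 -0.59  0.94] t 18.25
```

The bar rests on the well floor (z 131.7 mm, force up about 3.4 N). I look before letting go.

Run:
```python
from h import *
s=read_camera("side")
cv2.imwrite("pics/g4.png",cv2.resize(s[225:345,210:330,::-1],(600,600),interpolation=2))
```

```text
(no output)
```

View pics/g4.png

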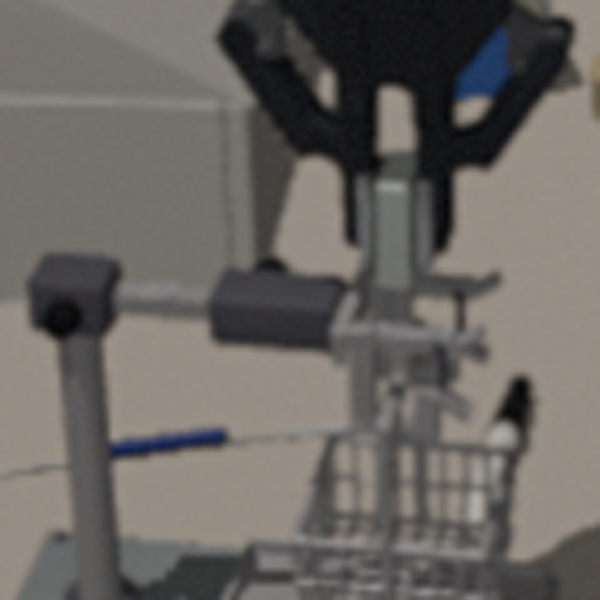

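The bar end, about (395,385), is in the throats behind the far gate, which hangs shut at (460,310). The basket is upright, so I release it.

>>> send_rows(
  series=[
    [0,0,0,0,0,0],
    [0,0,0,0,0,0],
    [0,0,0,0,0,0],
    [0,0,0,0,0,0],
    [0,0,0,0,0,0],
    [0,0,0,0,0,0],
    [0,0,0,0,0,0],
    [0,0,0,0,0,0],
  ],
  hand=0.05,
  grip_force=20,
)

```text
clock: 19.1
ee_pos: [525.6, 129.0, 357.2]
tool_rot: [0.735, 0.678, -0.0, 0.001]
ft_force: [0.1, 0.2, 0.2]
grip_width: 49.9
grasp_force: 0.0
```

>>> send_rows(
  series=[
    [0,0,-0.005,0,0,0],
    [0,0,-0.015,0,0,0],
    [0,0,-0.03,0,0,0],
    [0,0,-0.045,0,0,0],
    [0,0,-0.06,0,0,0],
    [0,0,-0.075,0,0,0],
    [0,0,-0.09,0,0,0],
    [0,0,-0.1,0,0,0],
    [0,0,-0.1,0,0,0],
    [0,0,-0.1,0,0,0],
  ],
)

```text
clock: 20.1
ee_pos: [525.5, 129.1, 457.2]
tool_rot: [0.735, 0.678, -0.0, 0.001]
ft_force: [0.2, -0.1, 0.0]
grip_width: 50.3
grasp_force: 0.0
```

Run:
```python
from h import *
loc()
s=read_camera("side")
cv2.imwrite("pics/g5.png",cv2.resize(s[225:345,210:330,::-1],(600,600),interpolation=2))
```

```text
bar local x,y,z -53.35 -0.36 231.2 Fstand 0.23 [ 0.23 -0.1   0.04] t 20.1
```

View pics/g5.png

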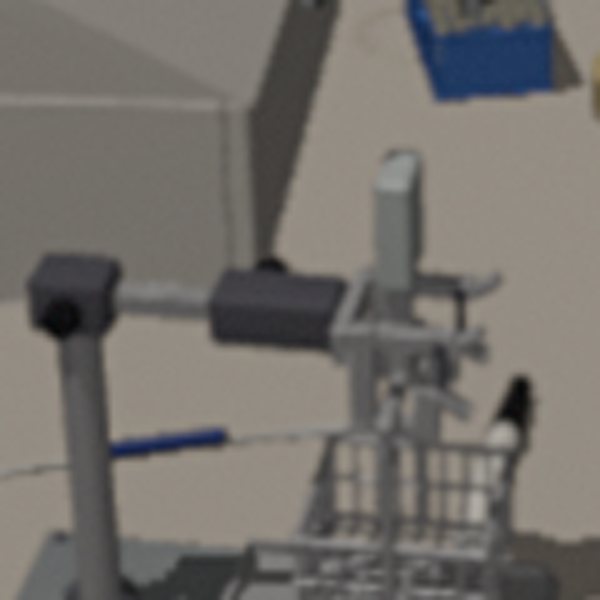

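The basket hangs upright on its own: tab at about (398,215), bar in the wells at about (395,385), far gate shut at (460,310). The gripper is clear above, so I hand in.

```bash
python3 -c "
from station import *
print(hand_in())"
```

```text
the job is handed in; nothing more can be done
None
```

The basket is hung on the stand: its bar is at the bottom of both throats, the visible gate has closed behind it, the gripper is clear, and the job was handed in at about 20 s (no verdict was returned).

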